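# Unstack returned roofing goods into their packing pads

### The arm

A 7-joint arm with a two-finger parallel gripper is mounted at the origin on the work surface. World frame = base frame: x ahead of the robot, y to its left, z up, the work surface at z = 0. Lengths are in m, angles in rad, forces in N, time in s.
With the tool pointing down it reaches from about 0.35 to 0.775 m from the base axis. Payload 3.1 kg.
Tool frame: the origin (TCP) lies midway between the tips of the shut fingers; the grasp point (between the pads) lies 19 mm behind it; z points along the fingers, y is the line along which they close (so a half turn about z gives the same grasp; the last joint's range is limited). The gripper opens to 85 mm and grips with 20 to 120 N. Pads are 22 mm wide; open, the fingers measure 114 mm over their backs; the gripper's body (76 mm by 85 mm) begins 54 mm behind the grasp point. The pads swing forward as they close: fully open they stand 13 mm farther back than shut.
Start: joints at [-1.148, 0.311, 0.014, 1.512, -0.004, 1.319, -0.027], TCP at [0.247, 0.492, 0.231] pointing down, gripper open.
Joint ranges: [-2.7, 2.7], [-0.3, 1.91], [-1.27, 1.3], [0.12, 2.57], [-1.44, 4.58], [0.2, 2.03], [-3.05, 3.05]. Speed limits (rad/s): [2.79, 2.79, 3.14, 3.14, 3.14, 3.14, 3.14].

### API

Orientations are given as a rotation vector (axis times angle).
In Python, from bench import r gives the robot as it stands.
- The arm moves only by the tool drive_tool, never from a script. Its argument "rows" is a list of rows, each a list of 3 entries, a list of its own where there are three numbers: the shift along the tool's x, y, z in units of 40 mm (1.0 is 40 mm), then the turn, a rotation vector about the tool's x, y, z in units of 8 degrees (1.0 is 8 degrees), then the finger opening in mm, from 0 to 85.4. In form: [[[tx, ty, tz], [rx, ry, rz], claw], ...]. A call has 1 to 20 rows; each row is the pose to reach, as a shift and turn from the pose commanded when the call began, along the tool's axes at that moment; what a row does not reach only later rows make up. A row lasts 1/8 s, in which the tool goes at most 62.5 mm and 10.7 degrees, less where a joint would pass 70% of its speed; a pose out of reach is approached as far as the arm can. A call with a gripper value outside its range is refused whole. The fingers move at their own pace and stop on an object; the grip force is fixed at half the most. Time passes only in rows, so rows that repeat a pose let the fingers close. It gives the time, the measured TCP pose, the force, the opening and the grip force at its end, in the units of the state.
- r.read_state(): the state, without advancing time (a new reading comes with each control period).
- r.get_image(name): name is "scene" or "top" or "wrist"; returns a dict with "image" (384x512x3 uint8, blue, green, red), "z_map" (384x512 float32, m along the optical axis (not along the pixel's ray), 0 where there is no reading), "intrinsics" (3x3 intrinsics, pixels), "extrinsics" (4x4, takes a point from camera to world coordinates); the wrist camera has in their place "hand_eye" (4x4, takes a point from camera to tool coordinates, whose origin is the TCP and whose axes are the flange's). Camera axes: x right, y up, looking along -z (the intrinsics and any distortion apply to the point x, -y, -z); pixel columns grow to the right and rows downward; lengths in m; the calibration is good to about 2 mm. A picture is of the moment at which its call begins: read the wrist's pose just before it.
- r.hand_in(): hands the job in; it is judged then, once.
The state is a dict: "time": time; "joint_positions": joint angles; "qvel": joint speeds; "joint_efforts": joint torques, N m; "position": TCP position; "tcp_rot": TCP orientation; "force": force on the tool from outside, world axes, zero at the start; "moment": the same for the moment, N m; "gripper_width": opening from 0.0 (shut) to 1.0 (fully open); "gripper_force": force on a finger pad.
Only numpy, scipy, OpenCV 4.12 (cv2) and the standard library are available. Lean on these libraries where they do the work, as an engineer would, in place of code of your own. Each camera call takes 0.05 s, during which the arm holds its last target. There are 200 camera calls.

### The job

A returned order stands stacked on the packing bench: a long carton with a square tin and a round tin on it, and a small jar on top of the round tin. Take the stack apart and set each of the four, upright, down in the pocket of the cut-out cardboard pad that fits it: carton in the long pocket, square tin in the square one, round tin in the wide round one, jar in the small round one. Never tip any of them over, and leave the spray can and the tape roll where they stand.

Things in the scene. Friction and masses are not known exactly. Their poses are not given: they have to be found in the camera images.
- carton_mid (a point): Long brown cardboard carton with a paper tape strip, 190 (its x) x 56 (its y) x 60 mm high, at the bottom of the stack, about 0.6 kg. Stands on the bench on the left or the right. Point: its centre, 30 mm above its underside; x along its length, z up. Grasp across its 56 mm width.
- square_tin_mid (a point): Square tin, 52 x 52 mm, body 60 mm high, black sides, steel top with a white screw cap (diameter 26 mm, 10 mm high) in the middle. Starts on one end of the carton, its sides within about 10 degrees of the carton's. About 0.3 kg. Point: centre of the body, 30 mm above its underside; x and y square to its sides, z up.
- round_tin_mid (a point): Round grey tin with a flat steel lid, diameter 54 mm, 60 mm high, about 0.3 kg; on the other end of the carton, with the jar on its lid. Its axis is about 100 mm from the square tin's. Point: its centre, 30 mm above its underside; z up.
- jar_mid (a point): Small white jar with a black lid, diameter 36 mm, 60 mm high, about 0.1 kg, standing on the round tin. Point: its centre, 30 mm above its underside; z up.
- long_pad_floor (a point): Long cardboard pad, 230 (its x) x 96 mm, with an oblong pocket 208 (its x) x 74 mm for the carton, on the side of the bench opposite the stack. Fixed board 14 mm thick; the pocket is sunk 6 mm into it, its floor 8 mm above the bench. Point: centre of the pocket's floor; z up.
- square_pad_floor (a point): Square cardboard pad, 96 x 96 mm, with a square pocket 70 x 70 mm (sides along its x and y) for the square tin. Fixed board 14 mm thick; the pocket is sunk 6 mm into it, its floor 8 mm above the bench. Point: centre of the pocket's floor; z up.
- wide_round_pad_floor (a point): Square cardboard pad, 96 x 96 mm, with a round pocket of diameter 72 mm for the round tin. Fixed board 14 mm thick; the pocket is sunk 6 mm into it, its floor 8 mm above the bench. Point: centre of the pocket's floor; z up.
- small_round_pad_floor (a point): Square cardboard pad, 96 x 96 mm, with a round pocket of diameter 54 mm for the jar. Fixed board 14 mm thick; the pocket is sunk 6 mm into it, its floor 8 mm above the bench. Point: centre of the pocket's floor; z up.
- spray_can: Black spray can standing at the back of the bench, diameter 58 mm, 230 mm high. To be left alone. Origin: centre of its underside; z up.
- tape_roll: Brown packing-tape roll lying flat near the robot, diameter 76 mm, 45 mm high. To be left alone. Origin: centre of its underside; z up.
Not all that is in view belongs to the job. What is shaped like the part that bears round_tin_mid but yellow is not meant. Leave any red look-alike of the part that bears jar_mid alone.

How it is judged:
By the outcome, as a careful person would: the job done as asked, in the order asked, and still so for the second after the job is handed in, with the robot touching nothing.
It also fails if it takes over 128 s, if anything falls off the work surface, if the arm or the gripper's body presses on something with over 40 N, if the wrist force passes 120 N, or if a joint passes its speed limit or range.

## Working session

There is one attempt and no reset: what is moved stays moved. The work goes in short steps, Python scripts to look and compute and a tool call to move; the robot and the scene stay as the last step left them, time stands still between calls to the robot, and variables do not carry over. Pictures are saved under pics/ and viewed, at most 14 in all, crops included, and the job is handed in when it is done.

Besides the shell and the picture viewer there is one more tool, called after "Emit:" in YAML: its name, and indented under it one key for each argument. drive_tool: Moves the arm, as the interface text tells. Its arguments: {"type":"object","properties":{"rows":{"type":"array"}},"required":["rows"]}

```bash
ls; mkdir -p pics; cat > h.py <<'E'
import numpy as np, cv2, json
from scipy.spatial.transform import Rotation as R
from bench import r
def grab(name, fn=None):
    s=r.read_state(); d=r.get_image(name)
    if name=="wrist":
        T=np.eye(4); T[:3,:3]=R.from_rotvec(s["tcp_rot"]).as_matrix(); T[:3,3]=s["position"]
        d["extrinsics"]=T@d["hand_eye"]
    if fn: cv2.imwrite("pics/"+fn+".png", d["image"])
    np.savez("last_"+name+".npz", **{k:d[k] for k in("image","z_map","intrinsics","extrinsics")})
    return d
def cloud(d):
    z=d["z_map"]; K=d["intrinsics"]; v,u=np.indices(z.shape)
    p=np.stack([(u-K[0,2])/K[0,0]*z, -(v-K[1,2])/K[1,1]*z, -z],-1)
    E=d["extrinsics"]; w=p@E[:3,:3].T+E[:3,3]; w[z<=0]=np.nan
    return w
E
python3 - <<'E'
from h import *
for n in("scene","top"):
    d=grab(n,n+"0"); print(n,d["extrinsics"].round(3).tolist(),d["intrinsics"].tolist(), [k for k in d])
s=r.read_state(); print(s)
E
```

```text
pics
scene [[-0.392, -0.728, 0.563, 1.38], [0.92, -0.311, 0.239, 0.276], [0.001, 0.611, 0.791, 1.247], [0.0, 0.0, 0.0, 1.0]] [[495.9243313068933, 0.0, 248.51128999322526], [0.0, 495.9243313068933, 195.07113212444207], [0.0, 0.0, 1.0]] ['image', 'z_map', 'intrinsics', 'extrinsics']
top [[-0.019, 0.984, -0.175, 0.376], [-1.0, -0.016, 0.014, -0.023], [0.011, 0.175, 0.984, 1.178], [0.0, 0.0, 0.0, 1.0]] [[439.39510062762264, 0.0, 256.05342380175705], [0.0, 439.39510062762264, 192.41184233402254], [0.0, 0.0, 1.0]] ['image', 'z_map', 'intrinsics', 'extrinsics']
{'time': 0.1, 'joint_positions': array([-1.14770711,  0.3116352 ,  0.01401576,  1.51293604, -0.00441556,
        1.31920273, -0.02715949]), 'qvel': array([ 0.00028043, -0.00225548, -0.00142162, -0.002346  , -0.00105239,
        0.00245594, -0.00111739]), 'joint_efforts': array([ 5.65872651e-04, -3.80850005e+01,  1.46597321e-01, -2.31238854e+01,
        1.23440594e-02,  8.11611651e-03,  1.16513146e-07]), 'position': array([0.24622166, 0.49105574, 0.23031963]), 'tcp_rot': array([-0.72329962, -3.0567664 ,  0.00331373]), 'force': array([-0.27439621, -0.46685916, -0.13230567]), 'moment': array([ 0.0365397 , -0.00205192, -0.00196413]), 'gripper_force': 0.0, 'gripper_width': 0.9982201431988136}
```

View pics/top0.png

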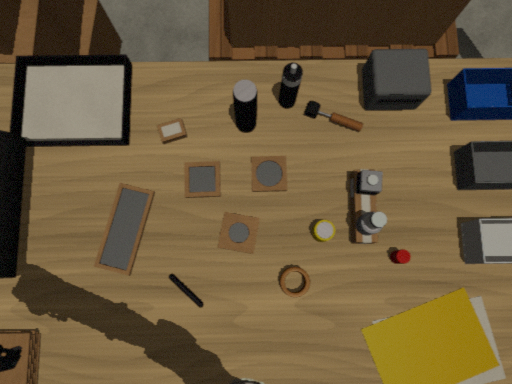

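View pics/scene0.png

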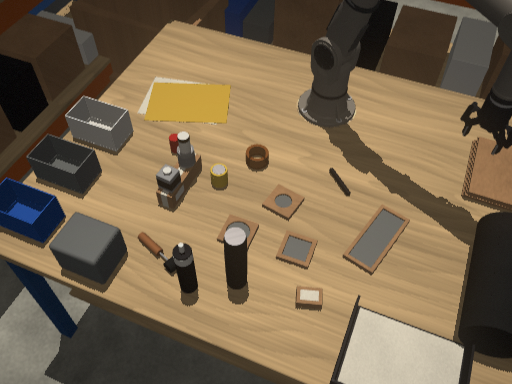

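The top view shows the stack at (368,205): square tin (369,181) at the far end, and the jar on the round tin (371,222) at the near end. Look-alikes for the targets are the yellow tin (324,230) and the red jar (401,256). The pads are long (126,228), square (203,180), wide round (269,173) and small round (238,233).

```bash
python3 - <<'E'
from h import *
d=dict(np.load("last_top.npz")); w=cloud(d)
im=d["image"]
def pr(n,c,r_): print(n,w[r_,c].round(3))
for n,c,q in [("jar",374,219),("sq",369,178),("yellow",324,228),("red",401,255),("long",126,228),("sqpad",203,180),("wide",269,173),("small",238,233),("bench",300,200),("spray",245,90),("bottle",292,68),("tape",295,269)]: pr(n,c,q)
# stack levels
sub=w[150:260,335:400].reshape(-1,3)
for lo,hi in [(.05,.07),(.11,.125),(.126,.14),(.165,.20)]:
    m=sub[(sub[:,2]>lo)&(sub[:,2]<hi)]
    if len(m)>5:
        (c,sz,a)=cv2.minAreaRect((m[:,:2]*1000).astype(np.float32)); print(lo,hi,len(m),np.round(c,1),np.round(sz,1),round(a,1),m.mean(0).round(4))
# pads: outlines by height > 10mm board & pocket colour
for n,(u0,u1,v0,v1) in dict(long=(85,165,175,285),sq=(178,228,155,205),wide=(243,295,148,200),small=(210,266,205,260)).items():
    s=w[v0:v1,u0:u1]; g=im[v0:v1,u0:u1].astype(int)
    sat=g.max(-1)-g.min(-1)
    m=s[(sat<25)&(s[...,2]<.03)]
    (c,sz,a)=cv2.minAreaRect((m[:,:2]*1000).astype(np.float32)); print(n,len(m),np.round(c,1),np.round(sz,1),round(a,1),m.mean(0).round(4))
    m=s[(s[...,2]>.0108)&(s[...,2]<.03)]
    (c,sz,a)=cv2.minAreaRect((m[:,:2]*1000).astype(np.float32)); print(' board',len(m),np.round(c,1),np.round(sz,1),round(a,1),m.mean(0).round(4))
cv2.imwrite("pics/crop0.png",cv2.resize(im[150:270,310:430],(600,600),interpolation=cv2.INTER_CUBIC))
E
```

```text
jar [ 0.488 -0.306  0.178]
sq [ 0.594 -0.315  0.128]
yellow [ 0.48  -0.21   0.059]
red [ 0.408 -0.403  0.058]
long [0.494 0.308 0.01 ]
sqpad [nan nan nan]
wide [ 0.637 -0.075  0.009]
small [0.476 0.011 0.006]
bench [ 0.563 -0.158  0.001]
spray [ 0.783 -0.015  0.231]
bottle [ 0.844 -0.126  0.213]
tape [ 0.378 -0.134  0.047]
0.05 0.07 820 [ 522.2 -349.9] [177.  200.5] 69.1 [ 0.5192 -0.3172  0.0594]
0.11 0.125 539 [ 538.6 -319.7] [ 53.3 156.8] 84.9 [ 0.5549 -0.3175  0.1191]
0.126 0.14 102 [ 537.5 -312.8] [ 25.  131.2] 77.9 [ 0.5674 -0.3193  0.1306]
0.165 0.2 215 [ 487.  -317.6] [34.9 34.6] 10.8 [ 0.4865 -0.3164  0.1787]
long 2109 [494.7 313.5] [ 73.2 207.5] 74.9 [0.4929 0.314  0.0082]
 board 1183 [494.  310.9] [ 97.7 230.2] 75.0 [0.4924 0.3107 0.0135]
sq 610 [624.9 107.6] [68.1 67.9] 0.9 [0.6248 0.1073 0.0083]
 board 611 [623.7 105.2] [97.1 95.4] 1.3 [0.6233 0.1073 0.0138]
wide 508 [638.1 -74.4] [68.5 68.2] 43.9 [ 0.6378 -0.0747  0.0083]
 board 663 [636.6 -76.5] [94.9 96. ] 89.0 [ 0.6365 -0.0761  0.0139]
small 305 [478.2   9.6] [48.6 50.8] 1.0 [0.4777 0.0099 0.0083]
 board 931 [477.4   8.6] [95.8 96.2] 78.7 [0.4766 0.0088 0.014 ]
```

View pics/crop0.png

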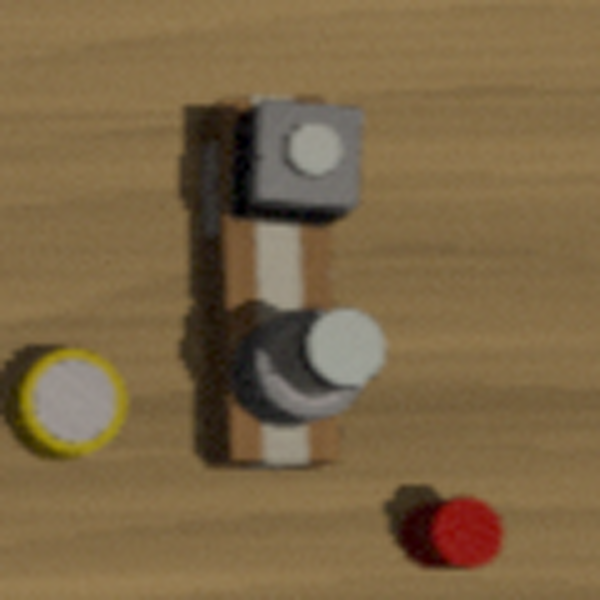

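The close crop confirms the choice: square tin with cap (315,150), and the jar (345,345) on the grey round tin. The yellow-sided tin (75,400) and the red jar (465,530) are excluded. Next I'll go above the stack for a wrist view.

```bash
cat >> h.py <<'E'
def goal(x,y,z,yaw=90,dx=None):
    s=r.read_state(); M=R.from_rotvec(s["tcp_rot"]).as_matrix(); a=np.radians(yaw)
    T=np.array([[-np.sin(a),np.cos(a),0],[np.cos(a),np.sin(a),0],[0,0,-1]]).T.copy()
    X=np.array([-np.sin(a),np.cos(a),0]);Y=np.array([np.cos(a),np.sin(a),0])
    T=np.stack([X,Y,np.cross(X,Y)],1)
    sh=M.T@(np.array([x,y,z])-s["position"])/.04
    rv=np.degrees(R.from_matrix(M.T@T).as_rotvec())/8
    print("to",(x,y,z,yaw),sh.round(2).tolist(),rv.round(2).tolist())
E
python3 - <<'E'
from h import *
goal(.5,-.317,.33,90); goal(.3,.4,.3,90)
E
```

```text
to (0.5, -0.317, 0.33, 90) [-14.73, -15.22, -2.46] [-0.02, -0.0, -3.33]
to (0.3, 0.4, 0.3, 90) [-2.22, -1.44, -1.74] [-0.02, -0.0, -3.33]
```

Emit:
drive_tool:
  rows:
    - [[-14.73, -15.22, -2.46], [-0.02, 0, -3.33], 85]
    - [[-14.73, -15.22, -2.46], [-0.02, 0, -3.33], 85]
    - [[-14.73, -15.22, -2.46], [-0.02, 0, -3.33], 85]
    - [[-14.73, -15.22, -2.46], [-0.02, 0, -3.33], 85]
    - [[-14.73, -15.22, -2.46], [-0.02, 0, -3.33], 85]
    - [[-14.73, -15.22, -2.46], [-0.02, 0, -3.33], 85]
    - [[-14.73, -15.22, -2.46], [-0.02, 0, -3.33], 85]
    - [[-14.73, -15.22, -2.46], [-0.02, 0, -3.33], 85]
    - [[-14.73, -15.22, -2.46], [-0.02, 0, -3.33], 85]
    - [[-14.73, -15.22, -2.46], [-0.02, 0, -3.33], 85]
    - [[-14.73, -15.22, -2.46], [-0.02, 0, -3.33], 85]
    - [[-14.73, -15.22, -2.46], [-0.02, 0, -3.33], 85]
    - [[-14.73, -15.22, -2.46], [-0.02, 0, -3.33], 85]
    - [[-14.73, -15.22, -2.46], [-0.02, 0, -3.33], 85]
    - [[-14.73, -15.22, -2.46], [-0.02, 0, -3.33], 85]
    - [[-14.73, -15.22, -2.46], [-0.02, 0, -3.33], 85]
    - [[-14.73, -15.22, -2.46], [-0.02, 0, -3.33], 85]
    - [[-14.73, -15.22, -2.46], [-0.02, 0, -3.33], 85]

```text
time: 2.35
position: [0.5007, -0.315, 0.3301]
tcp_rot: [-0.004, 3.14, 0.006]
force: [-0.0, 0.7, 0.0]
gripper_width: 0.995
gripper_force: 0.0
```

```bash
cat >> h.py <<'E'
def rects(w,box,levels):
    x0,x1,y0,y1=box
    for lo,hi in levels:
        m=w[(w[...,2]>lo)&(w[...,2]<hi)&(w[...,0]>x0)&(w[...,0]<x1)&(w[...,1]>y0)&(w[...,1]<y1)]
        if len(m)>20:
            q=(m[:,:2]*1000).astype(np.float32)
            (c,sz,a)=cv2.minAreaRect(q); print((lo,hi),len(m),"rect",np.round(c,1),np.round(sz,1),round(a,1),"enc",np.round(cv2.minEnclosingCircle(q)[0],1),"z",np.median(m[:,2]).round(4))
E
python3 - <<'E'
from h import *
d=grab("wrist","w1"); w=cloud(d)
print("cam",d["extrinsics"][:3,3].round(3),np.nanmin(w[...,2]))
print("jar"); rects(w,(.43,.54,-.38,-.26),[(.17,.19),(.11,.125)])
print("sq"); rects(w,(.55,.66,-.38,-.26),[(.112,.124),(.126,.14)])
print("carton"); rects(w,(.4,.72,-.37,-.27),[(.053,.066)])
E
```

```text
cam [ 0.432 -0.316  0.472] -0.7623014885902963
jar
(0.17, 0.19) 802 rect [ 487.8 -317.7] [35.5 35.2] 70.7 enc [ 488.1 -317.7] z 0.1788
(0.11, 0.125) 473 rect [ 481.7 -318. ] [42.5 53.6] 0.1 enc [ 487.2 -318. ] z 0.1189
sq
(0.112, 0.124) 947 rect [ 590.7 -323.1] [51.9 52. ] 83.9 enc [ 590.3 -323. ] z 0.1185
(0.126, 0.14) 245 rect [ 590.8 -323. ] [24.7 25. ] 31.7 enc [ 590.7 -323.2] z 0.1287
carton
(0.053, 0.066) 1389 rect [ 509.6 -319.1] [ 55.5 134. ] 88.9 enc [ 509.8 -318. ] z 0.0588
```

View pics/w1.png

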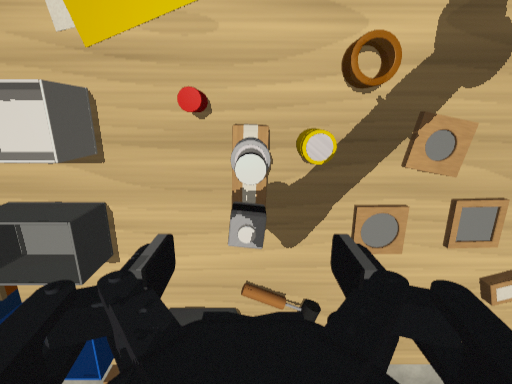

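The wrist view shows the white jar (250,168) on the grey tin, the square tin (247,233), the yellow tin (319,146) and the red jar (191,100). The jar axis is at (0.488,-0.318) and the square tin at (0.591,-0.323), yaw 84°. Sizes and heights match the description. Next I'll grasp the jar.

```bash
python3 - <<'E'
from h import *
print(r.read_state()["position"])
goal(.488,-.318,.23,90);goal(.488,-.318,.14,90)
E
```

```text
[ 0.50065936 -0.31534249  0.33007591]
to (0.488, -0.318, 0.23, 90) [0.32, -0.07, 2.5] [0.02, 0.01, 0.02]
to (0.488, -0.318, 0.14, 90) [0.32, -0.08, 4.75] [0.02, 0.01, 0.02]
```

Emit:
drive_tool:
  rows:
    - [[0.32, -0.07, 1.5], [0.02, 0.01, 0.02], 85]
    - [[0.32, -0.07, 2.8], [0.02, 0.01, 0.02], 70]
    - [[0.32, -0.07, 3.8], [0.02, 0.01, 0.02], 70]
    - [[0.32, -0.07, 4.75], [0.02, 0.01, 0.02], 70]
    - [[0.32, -0.07, 4.75], [0.02, 0.01, 0.02], 70]
    - [[0.32, -0.07, 4.75], [0.02, 0.01, 0.02], 20]
    - [[0.32, -0.07, 4.75], [0.02, 0.01, 0.02], 20]
    - [[0.32, -0.07, 4.75], [0.02, 0.01, 0.02], 20]
    - [[0.32, -0.07, 4.75], [0.02, 0.01, 0.02], 20]
    - [[0.32, -0.07, 4.75], [0.02, 0.01, 0.02], 20]

```text
time: 3.65
position: [0.4892, -0.32, 0.1423]
tcp_rot: [0.004, 3.138, -0.004]
force: [-1.0, 0.6, 6.1]
gripper_width: 0.41
gripper_force: 59.8
```

Emit:
drive_tool:
  rows:
    - [[0, 0, -1], [0, 0, 0], 20]
    - [[0, 0, -2], [0, 0, 0], 20]
    - [[0.27, 8.2, -2], [0, 0, 0], 20]
    - [[0.27, 8.2, -2], [0, 0, 0], 20]
    - [[0.27, 8.2, -2], [0, 0, 0], 20]
    - [[0.27, 8.2, -2], [0, 0, 0], 20]
    - [[0.27, 8.2, -2], [0, 0, 0], 20]
    - [[0.27, 8.2, -2], [0, 0, 0], 20]
    - [[0.27, 8.2, -2], [0, 0, 0], 20]
    - [[0.27, 8.2, -1], [0, 0, 0], 20]
    - [[0.27, 8.2, 0.4], [0, 0, 0], 20]
    - [[0.27, 8.2, 1.6], [0, 0, 0], 20]
    - [[0.27, 8.2, 2.2], [0, 0, 0], 20]
    - [[0.27, 8.2, 2.2], [0, 0, 0], 20]
    - [[0.27, 8.2, 2.2], [0, 0, 0], 20]

```text
time: 5.52
position: [0.4791, 0.0072, 0.053]
tcp_rot: [0.008, 3.14, -0.001]
force: [0.1, 0.3, 0.0]
gripper_width: 0.407
gripper_force: 60.2
```

Emit:
drive_tool:
  rows:
    - [[0, 0.05, 0.25], [0, 0, 0], 20]
    - [[0, 0.05, 0.45], [0, 0, 0], 20]
    - [[0, 0.05, 0.53], [0, 0, 0], 20]
    - [[0, 0.05, 0.53], [0, 0, 0], 20]
    - [[0, 0.05, 0.53], [0, 0, 0], 20]

```text
time: 6.15
position: [0.4777, 0.0111, 0.0304]
tcp_rot: [-0.004, -3.141, 0.0]
force: [-0.0, 0.0, -0.4]
gripper_width: 0.411
gripper_force: 60.4
```

Emit:
drive_tool:
  rows:
    - [[0, 0, 0], [0, 0, 0], 45]
    - [[0, 0, 0], [0, 0, 0], 60]
    - [[0, 0, 0], [0, 0, 0], 70]
    - [[0, 0, -0.6], [0, 0, 0], 80]
    - [[0, 0, -2], [0, 0, 0], 85]
    - [[0, 0, -3.5], [0, 0, 0], 85]
    - [[0, 0, -5], [0, 0, 0], 85]
    - [[-0.24, -4, -5.5], [0, 0, 0], 85]
    - [[-0.24, -8.2, -5.5], [0, 0, 0], 85]
    - [[-0.24, -8.2, -5.5], [0, 0, 0], 85]
    - [[-0.24, -8.2, -5.5], [0, 0, 0], 85]
    - [[-0.24, -8.2, -5.5], [0, 0, 0], 85]
    - [[-0.24, -8.2, -5.5], [0, 0, 0], 85]
    - [[-0.24, -8.2, -5.5], [0, 0, 0], 85]
    - [[-0.24, -8.2, -5.5], [0, 0, 0], 85]

```text
time: 8.02
position: [0.4872, -0.3151, 0.2502]
tcp_rot: [-0.001, -3.141, -0.003]
force: [0.2, 0.0, -0.8]
gripper_width: 0.996
gripper_force: 0.0
```

```bash
python3 - <<'E'
from h import *
print(r.read_state()["position"])
d=grab("wrist"); w=cloud(d)
print("round"); rects(w,(.43,.54,-.38,-.26),[(.11,.125),(.053,.066)])
print("sq"); rects(w,(.55,.66,-.38,-.26),[(.112,.124)])
d=grab("top","top1"); w=cloud(d)
print("jar"); rects(w,(.43,.53,-.05,.06),[(.055,.08)])
print("round"); rects(w,(.43,.54,-.38,-.26),[(.11,.125)])
cv2.imwrite("pics/crop1.png",cv2.resize(d["image"][140:280,80:300],(770,490),interpolation=cv2.INTER_CUBIC))
goal(.4875,-.318,.077)
E
```

```text
[ 0.48721568 -0.31506065  0.25015207]
round
(0.11, 0.125) 1949 rect [ 486.9 -317.7] [52.8 52.8] 39.0 enc [ 487.1 -317.9] z 0.1192
(0.053, 0.066) 1174 rect [ 491.5 -318.9] [55.6 97.3] 88.6 enc [ 491.9 -319.3] z 0.0588
sq
(0.112, 0.124) 1404 rect [ 590.8 -323.1] [51.9 52.2] 84.0 enc [ 590.9 -323.1] z 0.1185
jar
(0.055, 0.08) 163 rect [475.9  10.4] [33. 35.] 88.9 enc [476.4  10.1] z 0.0673
round
(0.11, 0.125) 273 rect [ 481.5 -318.9] [42.7 51.7] 20.6 enc [ 486.2 -318.1] z 0.1198
to (0.4875, -0.318, 0.077, 90) [-0.0, -0.09, 4.33] [0.01, -0.0, 0.01]
```

View pics/crop1.png

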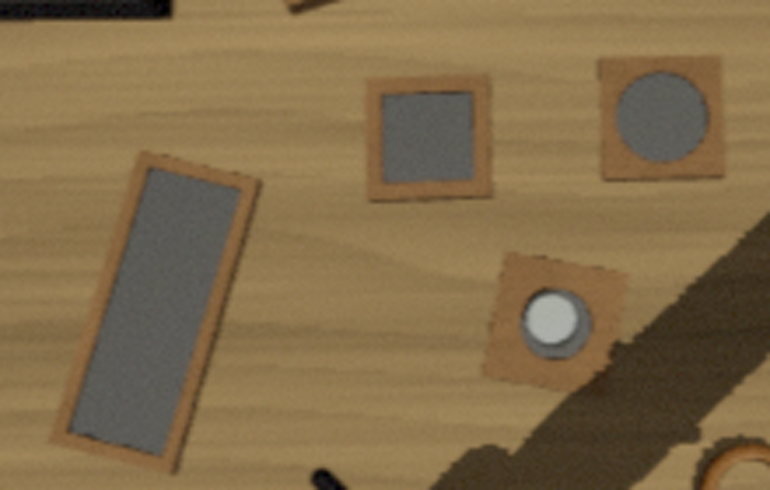

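The crop shows the jar seated in the small round pocket at (553,318), its top at z 0.067, against the expected 0.068. Next is the round tin.

Emit:
drive_tool:
  rows:
    - [[0, -0.08, 1.4], [0.01, 0, 0.01], 85]
    - [[0, -0.08, 2.7], [0.01, 0, 0.01], 85]
    - [[0, -0.08, 3.7], [0.01, 0, 0.01], 85]
    - [[0, -0.08, 4.3], [0.01, 0, 0.01], 85]
    - [[0, -0.08, 4.3], [0.01, 0, 0.01], 85]
    - [[0, -0.08, 4.3], [0.01, 0, 0.01], 85]
    - [[0, -0.08, 4.3], [0.01, 0, 0.01], 40]
    - [[0, -0.08, 4.3], [0.01, 0, 0.01], 40]
    - [[0, -0.08, 4.3], [0.01, 0, 0.01], 40]
    - [[0, -0.08, 4.3], [0.01, 0, 0.01], 40]

```text
time: 9.38
position: [0.4876, -0.32, 0.0801]
tcp_rot: [0.005, 3.14, -0.002]
force: [-0.2, 2.6, 7.1]
gripper_width: 0.619
gripper_force: 63.4
```

Emit:
drive_tool:
  rows:
    - [[0, 0, -0.7], [0, 0, 0], 40]
    - [[0, 0, -1.8], [0, 0, 0], 40]
    - [[0, 0, -2.5], [0, 0, 0], 40]
    - [[-1, 1.6, -2.5], [0, 0, 0], 40]
    - [[-2, 3.2, -2.5], [0, 0, 0], 40]
    - [[-3, 4.8, -2.5], [0, 0, 0], 40]
    - [[-3.75, 6.12, -2.5], [0, 0, 0], 40]
    - [[-3.75, 6.12, -2], [0, 0, 0], 40]
    - [[-3.75, 6.12, -1], [0, 0, 0], 40]
    - [[-3.75, 6.12, 0], [0, 0, 0], 40]
    - [[-3.75, 6.12, 0.8], [0, 0, 0], 40]
    - [[-3.75, 6.12, 0.8], [0, 0, 0], 40]
    - [[-3.75, 6.12, 0.8], [0, 0, 0], 40]

```text
time: 11.0
position: [0.6382, -0.0764, 0.0471]
tcp_rot: [0.006, 3.141, -0.003]
force: [0.9, -0.5, -3.1]
gripper_width: 0.617
gripper_force: 63.8
```

```bash
python3 - <<'E'
from h import *
print(r.read_state()["position"],r.read_state()["force"])
goal(.6375,-.0755,.0295)
E
```

```text
[ 0.63818911 -0.07644562  0.04708131] [ 0.93542172 -0.52655997 -3.08371238]
to (0.6375, -0.0755, 0.0295, 90) [0.02, 0.02, 0.44] [-0.02, 0.01, -0.03]
```

Next: lower, release, and go back up above the square tin (yaw 84°).

Emit:
drive_tool:
  rows:
    - [[0, 0.02, 0.2], [0, 0, 0], 40]
    - [[0, 0.02, 0.35], [0, 0, 0], 40]
    - [[0, 0.02, 0.42], [0, 0, 0], 40]
    - [[0, 0.02, 0.42], [0, 0, 0], 40]
    - [[0, 0.02, 0.42], [0, 0, 0], 58]
    - [[0, 0.02, 0.42], [0, 0, 0], 75]
    - [[0, 0.02, 0.42], [0, 0, 0], 85]
    - [[0, 0.02, 0.42], [0, 0, 0], 85]
    - [[0, 0.02, -0.5], [0, 0, 0], 85]
    - [[0, 0.02, -1.8], [0, 0, 0], 85]
    - [[0, 0.02, -3.2], [0, 0, 0], 85]
    - [[0, 0.02, -5], [0, 0, 0], 85]
    - [[1.18, -6.17, -5], [0, 0, 0.75], 85]
    - [[1.18, -6.17, -5], [0, 0, 0.75], 85]
    - [[1.18, -6.17, -5], [0, 0, 0.75], 85]
    - [[1.18, -6.17, -5], [0, 0, 0.75], 85]
    - [[1.18, -6.17, -5], [0, 0, 0.75], 85]
    - [[1.18, -6.17, -5], [0, 0, 0.75], 85]

```text
time: 13.25
position: [0.5893, -0.3224, 0.2463]
tcp_rot: [-0.172, -3.137, 0.001]
force: [0.5, 0.0, 0.3]
gripper_width: 0.992
gripper_force: 0.0
```

```bash
python3 - <<'E'
from h import *
print(r.read_state()["position"],r.read_state()["force"])
d=grab("top","top2"); w=cloud(d)
print("round"); rects(w,(.58,.7,-.13,-.02),[(.055,.08)])
print("sq"); rects(w,(.55,.66,-.38,-.26),[(.112,.124)])
d=grab("wrist"); w=cloud(d)
print("sq"); rects(w,(.55,.66,-.38,-.26),[(.112,.124)])
print("carton"); rects(w,(.4,.72,-.37,-.27),[(.053,.066)])
goal(.5908,-.323,.077,84)
E
```

```text
[ 0.58932982 -0.32237943  0.24631856] [0.51665547 0.0435679  0.31023258]
round
(0.055, 0.08) 343 rect [636.  -75.7] [52.1 52.4] 88.5 enc [636.1 -76.4] z 0.0678
sq
(0.112, 0.124) 107 rect [ 604.5 -305.7] [23.1 46.4] 46.7 enc [ 597.2 -313.4] z 0.119
sq
(0.112, 0.124) 1839 rect [ 590.5 -323. ] [52.  50.6] 83.7 enc [ 590.9 -323. ] z 0.1186
carton
(0.053, 0.066) 5214 rect [ 537.2 -320.2] [ 56.2 189. ] 88.6 enc [ 537.4 -317.8] z 0.0589
to (0.5908, -0.323, 0.077, 84) [-0.01, -0.08, 4.23] [0.0, -0.0, -0.0]
```

Emit:
drive_tool:
  rows:
    - [[0, -0.04, 1.4], [0, 0, 0], 85]
    - [[0, -0.04, 2.7], [0, 0, 0], 85]
    - [[0, -0.04, 3.7], [0, 0, 0], 85]
    - [[0, -0.04, 4.2], [0, 0, 0], 85]
    - [[0, -0.04, 4.2], [0, 0, 0], 85]
    - [[0, -0.04, 4.2], [0, 0, 0], 85]
    - [[0, -0.04, 4.2], [0, 0, 0], 40]
    - [[0, -0.04, 4.2], [0, 0, 0], 40]
    - [[0, -0.04, 4.2], [0, 0, 0], 40]
    - [[0, -0.04, 4.2], [0, 0, 0], 40]

```text
time: 14.6
position: [0.5901, -0.3245, 0.0801]
tcp_rot: [0.17, 3.135, -0.003]
force: [-0.4, 0.7, 5.7]
gripper_width: 0.603
gripper_force: 63.6
```

```bash
python3 - <<'E'
from h import *
print(r.read_state()["position"])
goal(.5908,-.323,.18,84);goal(.624,.1065,.18,91); goal(.624,.1065,.05,91)
E
```

```text
[ 0.59006915 -0.32446351  0.08007023]
to (0.5908, -0.323, 0.18, 84) [-0.02, 0.03, -2.5] [-0.02, 0.02, -0.03]
to (0.624, 0.1065, 0.18, 91) [0.32, 10.8, -2.52] [-0.02, 0.01, -0.9]
to (0.624, 0.1065, 0.05, 91) [0.32, 10.8, 0.73] [-0.02, 0.01, -0.9]
```

Emit:
drive_tool:
  rows:
    - [[0, 0, -0.7], [0, 0, 0], 40]
    - [[0, 0, -1.8], [0, 0, 0], 40]
    - [[0, 0, -2.5], [0, 0, 0], 40]
    - [[0.06, 1.6, -2.5], [0, 0, -0.2], 40]
    - [[0.12, 3.1, -2.5], [0, 0, -0.4], 40]
    - [[0.18, 4.6, -2.5], [0, 0, -0.6], 40]
    - [[0.24, 6.1, -2.5], [0, 0, -0.8], 40]
    - [[0.28, 7.6, -2.5], [0, 0, -0.9], 40]
    - [[0.3, 9.1, -2.5], [0, 0, -0.9], 40]
    - [[0.32, 10.2, -2.5], [0, 0, -0.9], 40]
    - [[0.32, 10.8, -2.5], [0, 0, -0.9], 40]
    - [[0.32, 10.8, -2], [0, 0, -0.9], 40]
    - [[0.32, 10.8, -1], [0, 0, -0.9], 40]
    - [[0.32, 10.8, 0], [0, 0, -0.9], 40]
    - [[0.32, 10.8, 0.75], [0, 0, -0.9], 40]
    - [[0.32, 10.8, 0.75], [0, 0, -0.9], 40]
    - [[0.32, 10.8, 0.75], [0, 0, -0.9], 40]

```text
time: 16.73
position: [0.6239, 0.1064, 0.0486]
tcp_rot: [-0.026, 3.141, -0.003]
force: [0.1, -0.2, -1.3]
gripper_width: 0.603
gripper_force: 63.3
```

```bash
python3 - <<'E'
from h import *
print(r.read_state()["position"],r.read_state()["force"])
goal(.624,.1065,.0295,91)
E
```

```text
[0.62392072 0.10639815 0.04864522] [ 0.10189465 -0.17438593 -1.30548736]
to (0.624, 0.1065, 0.0295, 91) [-0.0, 0.0, 0.48] [-0.01, 0.0, -0.0]
```

Emit:
drive_tool:
  rows:
    - [[0, 0, 0.2], [0, 0, 0], 40]
    - [[0, 0, 0.37], [0, 0, 0], 40]
    - [[0, 0, 0.46], [0, 0, 0], 40]
    - [[0, 0, 0.46], [0, 0, 0], 40]
    - [[0, 0, 0.46], [0, 0, 0], 58]
    - [[0, 0, 0.46], [0, 0, 0], 75]
    - [[0, 0, 0.46], [0, 0, 0], 85]
    - [[0, 0, 0.46], [0, 0, 0], 85]
    - [[0, 0, -0.5], [0, 0, 0], 85]
    - [[0, 0, -1.8], [0, 0, 0], 85]
    - [[0, 0, -3.2], [0, 0, 0], 85]
    - [[0, 0, -4.5], [0, 0, 0], 85]
    - [[2.35, -10.62, -4.5], [0, 0, 0.3], 85]
    - [[2.35, -10.62, -4.5], [0, 0, 0.3], 85]
    - [[2.35, -10.62, -4.5], [0, 0, 0.3], 85]
    - [[2.35, -10.62, -4.5], [0, 0, 0.3], 85]
    - [[2.35, -10.62, -4.5], [0, 0, 0.3], 85]
    - [[2.35, -10.62, -4.5], [0, 0, 0.3], 85]
    - [[2.35, -10.62, -4.5], [0, 0, 0.3], 85]
    - [[2.35, -10.62, -4.5], [0, 0, 0.3], 85]

```text
time: 19.23
position: [0.5315, -0.3277, 0.229]
tcp_rot: [-0.06, -3.138, 0.011]
force: [-0.1, 1.2, 0.3]
gripper_width: 0.993
gripper_force: 0.0
```

```bash
python3 - <<'E'
from h import *
print(r.read_state()["position"],r.read_state()["force"])
d=grab("top","top3"); w=cloud(d)
cv2.imwrite("pics/crop3.png",cv2.resize(d["image"][140:280,80:300],(770,490),interpolation=cv2.INTER_CUBIC))
print("sq"); rects(w,(.57,.68,.05,.16),[(.055,.073),(.074,.09)])
print("round"); rects(w,(.58,.7,-.13,-.02),[(.055,.08)])
d=grab("wrist"); w=cloud(d)
print("carton"); rects(w,(.4,.72,-.37,-.27),[(.053,.066)])
goal(.5372,-.320,.017,88.6)
E
```

```text
[ 0.5314993  -0.32774091  0.22901257] [-0.05843877  1.21518412  0.26266074]
sq
(0.055, 0.073) 325 rect [623.5 104.6] [50.1 51.8] 89.7 enc [623.4 104.4] z 0.067
(0.074, 0.09) 78 rect [620.4 102.8] [30.3 24.1] 34.9 enc [621.5 100.8] z 0.0773
round
(0.055, 0.08) 343 rect [636.2 -75.8] [52.1 51.9] 89.0 enc [636.  -76.1] z 0.0676
carton
(0.053, 0.066) 7147 rect [ 538.2 -320.2] [ 56.1 190.8] 88.5 enc [ 537.9 -320.6] z 0.0589
to (0.5372, -0.32, 0.017, 88.6) [-0.03, 0.01, 5.29] [-0.01, -0.0, -0.02]
```

View pics/crop3.png

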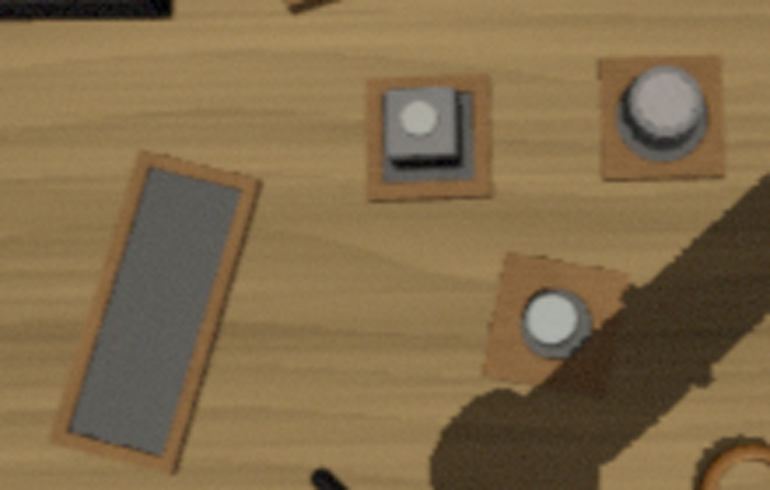

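The crop shows the square tin (420,120), round tin (665,105) and jar (552,318) all seated in their pockets, with tops at 0.067–0.068. Next is the carton.

Emit:
drive_tool:
  rows:
    - [[-0.03, 0.01, 1.4], [0, 0, 0], 85]
    - [[-0.03, 0.01, 2.8], [0, 0, 0], 85]
    - [[-0.03, 0.01, 4], [0, 0, 0], 85]
    - [[-0.03, 0.01, 4.8], [0, 0, 0], 85]
    - [[-0.03, 0.01, 5.22], [0, 0, 0], 85]
    - [[-0.03, 0.01, 5.22], [0, 0, 0], 85]
    - [[-0.03, 0.01, 5.22], [0, 0, 0], 40]
    - [[-0.03, 0.01, 5.22], [0, 0, 0], 40]
    - [[-0.03, 0.01, 5.22], [0, 0, 0], 40]
    - [[-0.03, 0.01, 5.22], [0, 0, 0], 40]

```text
time: 20.58
position: [0.539, -0.3203, 0.0218]
tcp_rot: [0.039, 3.139, -0.005]
force: [-0.3, -0.9, 6.1]
gripper_width: 0.648
gripper_force: 67.4
```

```bash
python3 - <<'E'
from h import *
print(r.read_state()["position"])
goal(.4945,.312,.15,75);goal(.4945,.312,.05,75)
E
```

```text
[ 0.53897815 -0.32028642  0.02175369]
to (0.4945, 0.312, 0.15, 75) [1.49, 15.76, -3.26] [-0.02, 0.02, 1.7]
to (0.4945, 0.312, 0.05, 75) [1.5, 15.77, -0.76] [-0.02, 0.02, 1.7]
```

Emit:
drive_tool:
  rows:
    - [[0, 0, -0.7], [0, 0, 0], 40]
    - [[0, 0, -1.7], [0, 0, 0], 40]
    - [[0, 0, -2.7], [0, 0, 0], 40]
    - [[0, 0.5, -3.2], [0, 0, 0], 40]
    - [[0.15, 1.6, -3.2], [0, 0, 0.2], 40]
    - [[0.3, 3, -3.2], [0, 0, 0.3], 40]
    - [[0.42, 4.4, -3.2], [0, 0, 0.5], 40]
    - [[0.55, 5.8, -3.2], [0, 0, 0.6], 40]
    - [[0.68, 7.2, -3.2], [0, 0, 0.8], 40]
    - [[0.81, 8.6, -3.2], [0, 0, 0.95], 40]
    - [[0.95, 10, -3.2], [0, 0, 1.1], 40]
    - [[1.08, 11.4, -3.2], [0, 0, 1.3], 40]
    - [[1.21, 12.8, -3.2], [0, 0, 1.45], 40]
    - [[1.34, 14.2, -3.2], [0, 0, 1.6], 40]
    - [[1.45, 15.2, -3.2], [0, 0, 1.7], 40]
    - [[1.5, 15.77, -3.2], [0, 0, 1.7], 40]
    - [[1.5, 15.77, -2.5], [0, 0, 1.7], 40]
    - [[1.5, 15.77, -1.5], [0, 0, 1.7], 40]
    - [[1.5, 15.77, -0.7], [0, 0, 1.7], 40]
    - [[1.5, 15.77, -0.7], [0, 0, 1.7], 40]

```text
time: 23.08
position: [0.4905, 0.3097, 0.0435]
tcp_rot: [-0.413, -3.107, 0.013]
force: [-0.5, -1.2, -5.3]
gripper_width: 0.65
gripper_force: 66.1
```

```bash
python3 - <<'E'
from h import *
r.read_state(); d=grab("top","top4"); w=cloud(d)
print(r.read_state()["position"])
print("carton"); rects(w,(.36,.64,.22,.42),[(.075,.105)])
cv2.imwrite("pics/crop4.png",cv2.resize(d["image"][140:280,80:300],(770,490),interpolation=cv2.INTER_CUBIC))
goal(.4945,.312,.031,75)
E
```

```text
[0.49259413 0.31078595 0.04573686]
carton
(0.075, 0.105) 1283 rect [486.5 293.7] [ 87.9 190.6] 74.7 enc [491. 310.] z 0.0815
to (0.4945, 0.312, 0.031, 75) [-0.04, 0.04, 0.37] [-0.04, -0.02, -0.02]
```

View pics/crop4.png

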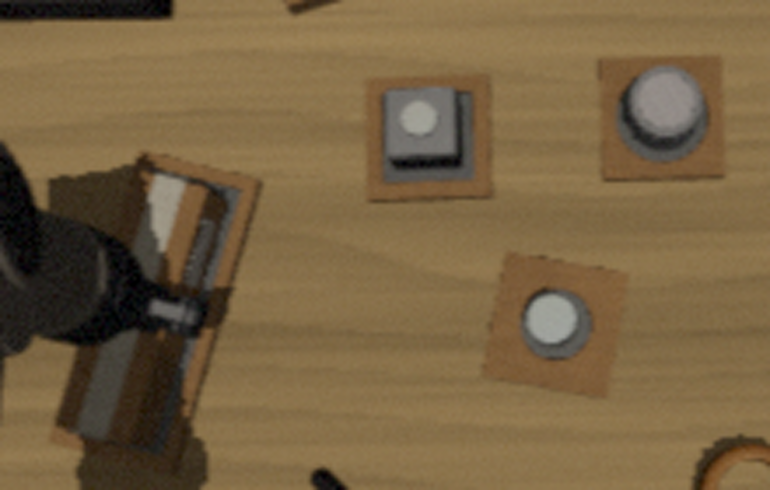

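The carton hangs above the long pocket, aligned with it (about (150,310) in the crop). Next I'll lower it.

Emit:
drive_tool:
  rows:
    - [[-0.06, 0.03, 0.15], [0, 0, 0], 40]
    - [[-0.06, 0.03, 0.28], [0, 0, 0], 40]
    - [[-0.06, 0.03, 0.36], [0, 0, 0], 40]
    - [[-0.06, 0.03, 0.36], [0, 0, 0], 40]

```text
time: 23.62
position: [0.4957, 0.3134, 0.0323]
tcp_rot: [-0.41, -3.114, 0.003]
force: [-0.5, -0.8, -5.2]
gripper_width: 0.645
gripper_force: 66.3
```

Emit:
drive_tool:
  rows:
    - [[0, 0, 0.05], [0, 0, 0], 40]
    - [[0, 0, 0.07], [0, 0, 0], 40]
    - [[0, 0, 0.07], [0, 0, 0], 58]
    - [[0, 0, 0.07], [0, 0, 0], 75]
    - [[0, 0, 0.07], [0, 0, 0], 85]
    - [[0, 0, 0.07], [0, 0, 0], 85]
    - [[0, 0, -0.8], [0, 0, 0], 85]
    - [[0, 0, -2], [0, 0, 0], 85]
    - [[0, 0, -3.4], [0, 0, 0], 85]
    - [[0, 0, -4.8], [0, 0, 0], 85]
    - [[6, 0, -5.5], [0, 0, 0], 85]
    - [[6, 0, -5.5], [0, 0, 0], 85]
    - [[6, 0, -5.5], [0, 0, 0], 85]
    - [[6, 0, -5.5], [0, 0, 0], 85]
    - [[6, 0, -5.5], [0, 0, 0], 85]
    - [[6, 0, -5.5], [0, 0, 0], 85]

```text
time: 25.62
position: [0.265, 0.3755, 0.2526]
tcp_rot: [0.411, 3.114, -0.002]
force: [-0.0, -1.0, 0.0]
gripper_width: 0.993
gripper_force: 0.0
```

```bash
python3 - <<'E'
from h import *
d=grab("top","top5"); w=cloud(d)
print("carton"); rects(w,(.36,.64,.22,.42),[(.055,.085)])
print("sq"); rects(w,(.57,.68,.05,.16),[(.055,.073)])
print("round"); rects(w,(.58,.7,-.13,-.02),[(.055,.08)])
print("jar"); rects(w,(.43,.53,-.05,.06),[(.055,.08)])
m=w[(w[...,2]>.055)&(w[...,2]<.085)&(abs(w[...,0]-.49)<.12)&(abs(w[...,1]-.31)<.08)]
A=np.c_[m[:,:2],np.ones(len(m))]; print("tilt",np.linalg.lstsq(A,m[:,2],rcond=None)[0])
E
```

```text
carton
(0.055, 0.085) 1751 rect [495.4 311.7] [ 58.4 190.9] 75.1 enc [495.6 311.1] z 0.0675
sq
(0.055, 0.073) 324 rect [623.7 104. ] [52.8 51.2] 0.4 enc [622.8 104.6] z 0.0673
round
(0.055, 0.08) 344 rect [636.1 -75.7] [51.9 52.5] 88.7 enc [636.6 -76.5] z 0.0678
jar
(0.055, 0.08) 163 rect [475.8  10.4] [33.1 35. ] 88.5 enc [476.2   9.9] z 0.0675
tilt [0.00682684 0.0269604  0.05541495]
```

View pics/top5.png

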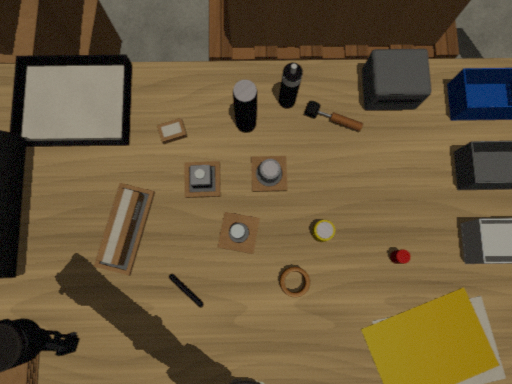

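The final view shows the carton in the long pocket (126,228), the square tin at (202,178), the round tin at (269,170) and the jar at (238,232). All their tops are at about 0.0675, so everything is seated, and the can, tape roll and look-alikes are where they started.

```bash
python3 -c "
from bench import r
print(r.hand_in())"
```

```text
the job is handed in; nothing more can be done
None
```

I took the stack apart, set all four items upright in their matching pockets, left the spray can and tape roll untouched, and handed the job in at about 26 s on the robot clock; the hand-in returned no verdict.

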